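# Check the griddle's temperature with the surface thermometer

## Task

Turn the induction hob's dial to the green dot on its scale, then take the blue surface thermometer out of its stand and take a reading: hold it upright, its sprung foot flat on the middle of the bright test spot of the griddle, pressed gently so that the foot is about half sprung in. The job finishes with you still holding it there, steady and with that light pressure; do not let go or put it down. Leave the griddle and everything else on the table where they are.

Things in the scene. Friction and masses are not known exactly. Their poses are not given: they have to be found in the camera images.
- hob: portable induction hob, 380 mm deep (its x), 320 mm wide (its y), flat black glass top 65 mm above the table, fixed; origin at the centre of its underside; the dial sits near its front (-x) edge, 148 mm from the centre
- dial_grip (a point): grip point on the axis of the black dial, 37 mm above the hob's glass. Dial disc 46 mm round, 8 mm thick; across it a bar grip 44 mm long, 14 mm wide, its top 7 mm above this point, free to grip down to 23 mm below it. The point turns with the dial; its x axis runs along the bar to the pointer end (white line from the centre to that end)
- dial (a joint): dial angle in rad, growing clockwise seen from above, range 0 to 5.0; turns about its upright axis with light friction (0.03 N m) and stays where it is left. Starts between 0.1 and 0.7. At 1.6 the pointer is exactly at the green dot
- dial_dot (a point): green dot, 7 mm, on the hob's glass 35.5 mm from the dial's axis, among white scale ticks
- griddle: round black cast-iron griddle, 240 mm in diameter, 2.8 kg, loose on the hob; flat cooking surface 10 mm above its underside, rim 6 mm wide that stands 4 mm above it, two loop lugs at its +y and -y sides reaching 154 mm from the centre and 17 mm above its underside; origin at the centre of its underside
- test_spot (a point): centre of the bright bare-metal test spot, 34 mm in diameter, level with the griddle's cooking surface, 45 mm from the griddle's centre (along its x)
- surface_probe: blue surface thermometer, 0.10 kg, upright in its stand; origin: centre of the underside of its 16 mm round foot (unpressed), z up along the tool. Thin steel stem, then at 80 to 180 mm a blue body 22 mm (x) by 30 mm (y), display on its -x face; white flange 38 x 46 mm at 96 to 100 mm hangs on the stand's rim; grip above it. Lift straight up 100 mm or more to clear the stand
- probe_tip (a point): centre of the underside of the thermometer's foot (moves with the foot as it springs in)
- probe_foot (a joint): how far the sprung foot is pushed in, 0 to 0.010 m. The spring starts at 1.5 N and adds 0.25 N per mm (2.75 N at 5 mm, 4 N at the hard stop)
- stand_a: steel stand of the blue surface thermometer, fixed: foot plate 80 x 70 x 6 mm, square tube 42 x 50 mm, 108 mm high, open at the top (inside 34 x 42 mm); origin at the centre of its underside. It may be left or right of the hob
- stand_b: the same kind of stand, holding the red needle thermometer, on the other side of the hob
- needle_probe: red needle thermometer, same body and flange as the blue one, with a thin needle; stays in its stand; origin 96 mm below its flange's underside
- bowl_stack: stack of brown paper bowls, 100 mm in diameter, 93 mm high; leave alone
- deli_tubs: two clear filled tubs with lids, stacked, 84 mm in diameter, 115 mm high; leave alone
- wipes_tub: white and green tub of wipes, 76 mm in diameter, 125 mm high; leave alone
- oil_bottle: amber oil bottle, 66 mm in diameter, 185 mm high; leave alone
- film_dispenser: yellow film dispenser, 85 x 220 mm, 69 mm high; leave alone
- turner: turner with black handle, 280 mm long, lying flat; leave alone

How it is judged:
By the outcome, as a careful person would: the job done as asked, in the order asked, and still so for the second after the job is handed in, while the arm keeps its last pose, push and grip.
It also fails if it takes over 64 s, if anything falls off the work surface, if the arm or the gripper's body presses on something with over 40 N, if the wrist force passes 120 N, or if a joint passes its speed limit or range.

## Robot

A 6-joint arm with a two-finger parallel gripper is mounted at the origin on the work surface. World frame = base frame: x ahead of the robot, y to its left, z up, the work surface at z = 0. Lengths are in mm, angles in rad, forces in N, time in s.
With the tool pointing down it reaches from about 350 to 775 mm from the base axis. Payload 7.3 kg.
Tool frame: the origin (TCP) lies at the very end of the fingers, on their centre line; the grasp point (between the pads) lies 19 mm behind it (bot.tcp_to_grasp is the distance from the TCP to the grasp point, in mm); z points along the fingers, y is the direction in which the jaws open and shut (so a half turn about z gives the same grasp; the last joint's range is limited). The gripper opens to 92 mm and grips with 3 to 60 N. Pads are 19 mm wide; open, the fingers measure 130 mm over their backs; the gripper's body (75 mm by 190 mm) begins 47 mm behind the grasp point.
Start: joints at [-1.403, 0.342, 1.524, -0, 1.275, -0.146], TCP at [162.077, -499.376, 226.741] pointing down, gripper open.
Joint ranges: [-2.53, 2.53], [-0.77, 2.02], [0.04, 2.7], [-1, 4.14], [0.28, 2.66], [-3.11, 3.11]. Speed limits (rad/s): [2.57, 2.57, 3.14, 3.14, 3.14, 3.14].

## Interface

Orientations are given as [roll, pitch, yaw] about the fixed x, y, z axes, in that order (R = Rz(yaw) Ry(pitch) Rx(roll)).
In Python, from plant import bot gives the robot as it stands. The module is installed in compiled form; this text tells all that it offers.
- The arm moves only by the tool carry_out, never from a script. Its argument "motion" is a list of rows, each a list of 5 numbers: the closure, from 0 (fully open) to 1 (shut), then the shift along the tool's x, y, z in mm, then the turn about the tool's z in degrees. In form: [[claw, dx, dy, dz, spin], ...]. A call has 1 to 10 rows; each row is the pose to reach, as a shift and turn from the pose measured when the call began, along the tool's axes at that moment; what a row does not reach only later rows make up. A row lasts 1/8 s, in which the tool goes at most 62.5 mm and 10.7 degrees, less where a joint would pass 70% of its speed; a pose out of reach is approached as far as the arm can. A call with a gripper value outside its range is refused whole. The fingers move at their own pace and stop on an object; the grip force is fixed at half the most. Time passes only in rows, so rows that repeat a pose let the fingers close. It gives the time, the measured TCP pose, the force and the opening at its end, in the units of the state.
- bot.get_obs(): the state, without advancing time (a new reading comes with each control period).
- bot.capture(name): name is "side" or "top" or "wrist"; returns a dict with "color" (420x560x3 uint8, red, green, blue), "depth" (420x560 float32, mm along the optical axis (not along the pixel's ray), 0 where there is no reading), "K" (3x3 intrinsics, pixels), "camera_from_world" (4x4, takes a point from world to camera coordinates). Camera axes: x right, y down, z forward; pixel columns grow to the right and rows downward; lengths in mm; the calibration is good to about 2 mm. A picture is of the moment at which its call begins.
- bot.close_job(): hands the job in, once; it reports no verdict.
The state is a dict: "time": time; "joint_positions": joint angles; "dq": joint speeds; "tau": joint torques, N m; "tool_pos": TCP position; "tcp_rot": TCP orientation; "contact_force": force on the tool from outside, world axes, zero at the start; "moment": the same for the moment, N m; "grip_width": finger opening in mm.
Only numpy, scipy, OpenCV 4.12 (cv2) and the standard library are available. Lean on these libraries where they do the work, as an engineer would, in place of code of your own. Each camera call takes 0.05 s, during which the arm holds its last target.

## Working session

There is one attempt and no reset: what is moved stays moved. The work goes in short steps, Python scripts to look and compute and a tool call to move; the robot and the scene stay as the last step left them, time stands still between calls to the robot, and variables do not carry over. Pictures are saved under pics/ and viewed, and the job is handed in when it is done.

Besides the shell and the picture viewer there is one more tool, called by a JSON object that holds its "api" and its "payload". carry_out: Moves the arm, as the interface text tells. Its arguments: {"type":"object","properties":{"motion":{"type":"array","items":{"type":"array","items":{"type":"number"}}}},"required":["motion"]}

```bash
mkdir -p pics; cat > h.py <<'E'
import numpy as np, cv2
from plant import bot
def cap(n,tag):
    c=bot.capture(n); cv2.imwrite(f'pics/{tag}.png',c['color'][:,:,::-1]); np.savez(f'{tag}.npz',**c); return c
def load(tag): return np.load(f'{tag}.npz')
def crop(tag,u0,v0,u1,v1,s,out):
    c=load(tag)['color'][v0:v1,u0:u1,::-1]; cv2.imwrite(f'pics/{out}.png',cv2.resize(c,None,fx=s,fy=s,interpolation=cv2.INTER_CUBIC))
def ray(c,u,v):
    T=c['camera_from_world'];R=T[:3,:3];o=-R.T@T[:3,3];d=R.T@np.linalg.inv(c['K'])@np.array([u,v,1.]);return o,d
def atz(c,u,v,z):
    o,d=ray(c,u,v);return o+d*(z-o[2])/d[2]
def dep(c,u,v):
    o,d=ray(c,u,v);return o+d*float(c['depth'][int(round(v)),int(round(u))])
def tri(obs):
    A=0;b=0
    for c,u,v in obs:
        o,d=ray(c,u,v);d=d/np.linalg.norm(d);P=np.eye(3)-np.outer(d,d);A=A+P;b=b+P@o
    x=np.linalg.solve(A,b);return x
def proj(c,p):
    T=c['camera_from_world'];q=c['K']@(T[:3,:3]@np.array(p)+T[:3,3]);return q[:2]/q[2]
E
python3 - <<'E'
from h import *
for n in('side','top','wrist'):
    c=cap(n,n+'0');print(n,c['K'].tolist(),np.round(c['camera_from_world'],3).tolist())
print(bot.get_obs(),bot.tcp_to_grasp)
E
```

```text
side [[425.3588379944777, 0.0, 269.71272175561995], [0.0, 425.3588379944777, 206.32629254882937], [0.0, 0.0, 1.0]] [[-0.982, -0.187, 0.011, 474.8], [-0.147, 0.737, -0.66, 142.734], [0.115, -0.65, -0.751, 947.292], [0.0, 0.0, 0.0, 1.0]]
top [[401.3976550174347, 0.0, 279.76288930381816], [0.0, 401.3976550174347, 209.93781493600977], [0.0, 0.0, 1.0]] [[0.019, -1.0, -0.008, 8.537], [-0.996, -0.018, -0.093, 496.224], [0.093, 0.009, -0.996, 1125.847], [0.0, 0.0, 0.0, 1.0]]
wrist [[343.23005653962264, 0.0, 274.1725940736603], [0.0, 343.23005653962264, 206.18128736808347], [0.0, 0.0, 1.0]] [[0.308, -0.951, -0.0, -524.405], [-0.918, -0.298, 0.261, -33.407], [-0.249, -0.081, -0.965, 390.256], [0.0, 0.0, 0.0, 1.0]]
{'time': 0.15, 'joint_positions': array([-1.40300328e+00,  3.42563648e-01,  1.52481657e+00, -2.62005547e-05,
        1.27539861e+00, -1.46020351e-01]), 'dq': array([-0.00020739, -0.00172299, -0.00248427,  0.00101654,  0.0002915 ,
       -0.00107075]), 'tau': array([ 1.62803026e-03, -4.31467617e+01, -2.44354677e+01,  7.17186648e-02,
        5.37576363e-02, -8.71811449e-05]), 'tool_pos': array([ 162.01133729, -499.04544536,  226.19748429]), 'tcp_rot': array([-3.14041546e+00, -1.47800322e-04,  3.13820951e-01]), 'contact_force': array([-0.11604506,  0.70122916, -0.04924025]), 'moment': array([-0.02624343,  0.01372709, -0.04026264]), 'grip_width': 91.86634558229389} 18.8
```

View pics/side0.png

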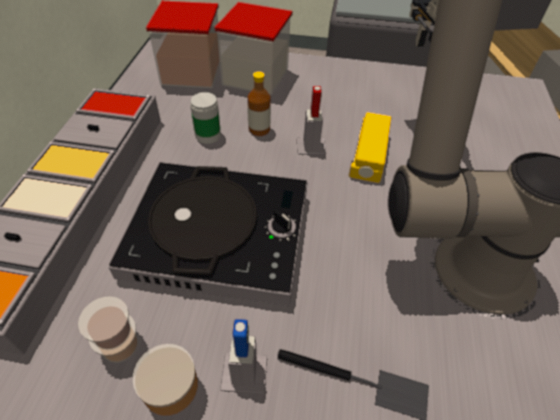

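View pics/top0.png

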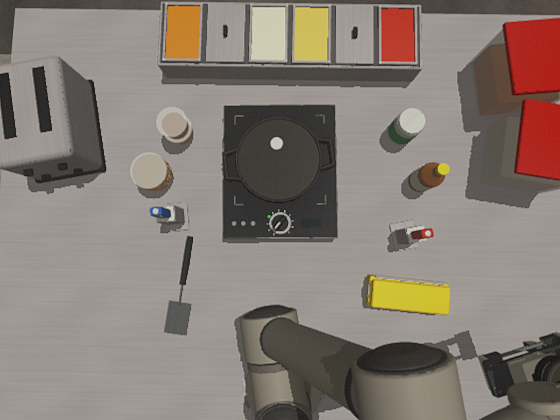

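View pics/wrist0.png

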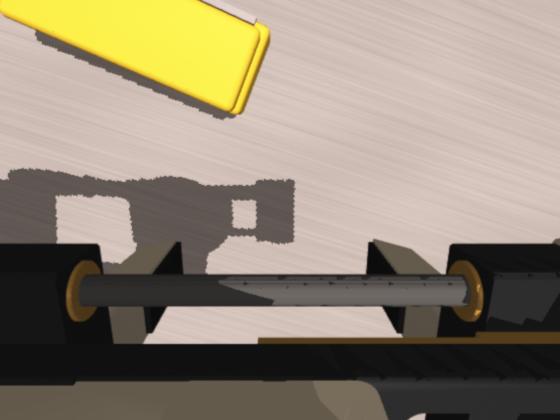

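The top view shows the hob (dial near px 280,223), the griddle with its spot at (277,143), and the blue probe at (160,212), left of the hob. The side view agrees: dial (282,225), spot (183,214), probe (241,340). I'll enlarge these.

```bash
python3 - <<'E'
from h import *
crop('top0',240,195,320,250,9,'topdial');crop('side0',240,180,320,250,9,'sidedial')
crop('top0',130,190,200,240,10,'topprobe');crop('side0',205,305,285,400,6,'sideprobe')
E
```

```text
(no output)
```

View pics/topdial.png

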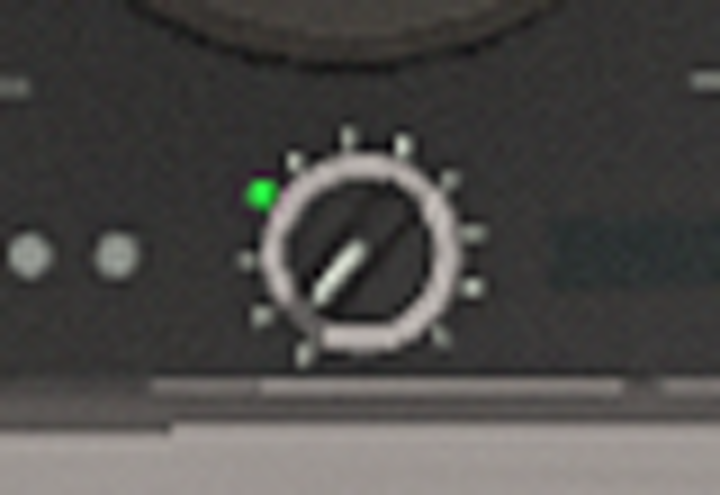

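View pics/sidedial.png

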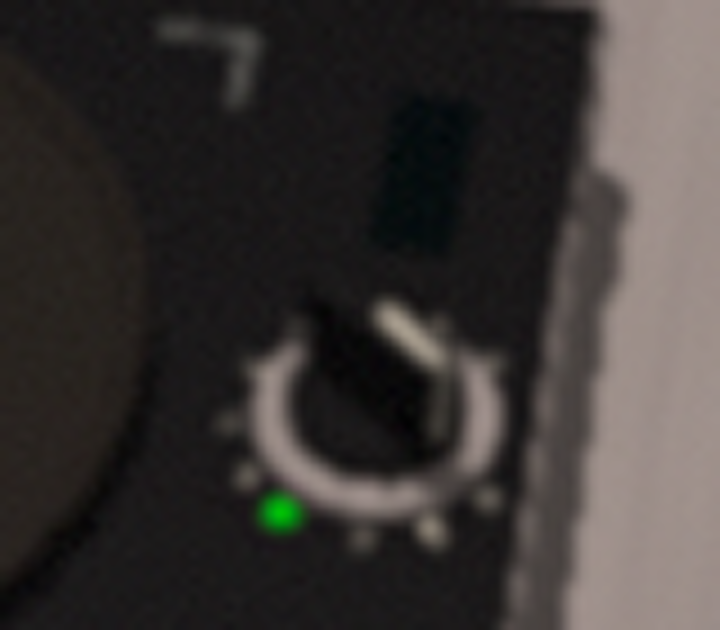

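View pics/topprobe.png

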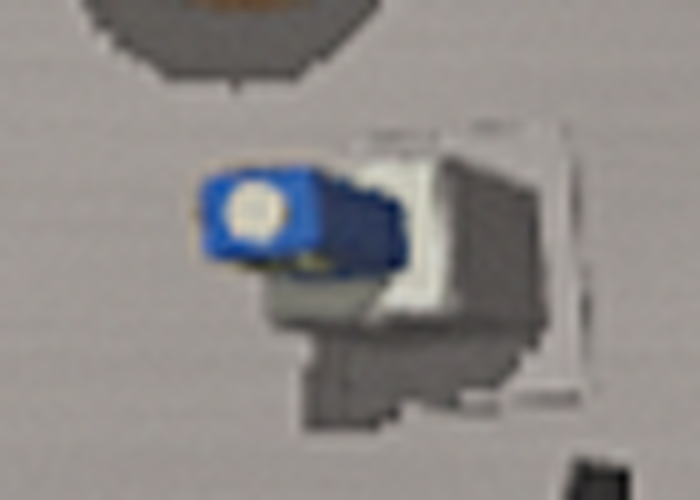

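View pics/sideprobe.png

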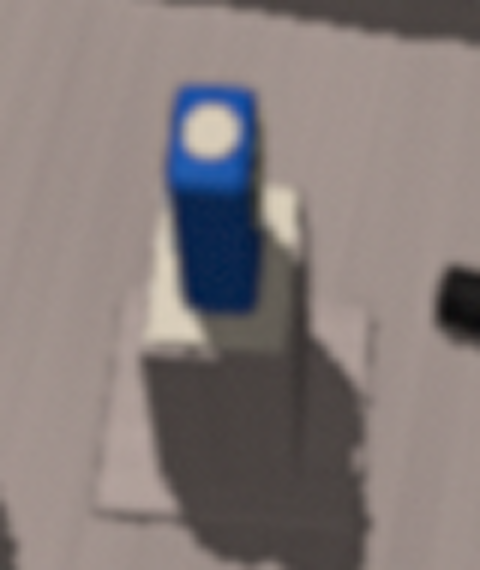

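```bash
python3 - <<'E'
from h import *
t=load('top0');s=load('side0')
def px(x,y,u0,v0,k): return (x+.5)/k+u0-.5,(y+.5)/k+v0-.5
def show(n,a,b):
    pa=px(*a);pb=px(*b);p=tri([(t,*pa),(s,*pb)]);print(n,np.round(p,1),'res',np.round(proj(t,p)-pa,2),np.round(proj(s,p)-pb,2));return p
T=(240,195,9);S=(240,180,9)
c=show('dialc',(362,245)+T,(383,308)+S)
e=show('diale',(318,300)+T,(440,360)+S)
g=show('dot',(262,193)+T,(281,513)+S)
b=show('probetop',(254,212,130,190,10),(212,130,205,305,6))
# spot from both
for n,cc,w in(('t',t,(265,130,290,155)),('s',s,(165,200,200,228))):
    im=cc['color'][w[1]:w[3],w[0]:w[2]].astype(int).sum(2);m=im>450;v,u=np.nonzero(m);print(n,u.mean()+w[0],v.mean()+w[1],m.sum())
    if n=='t': q1=(t,u.mean()+w[0],v.mean()+w[1])
    else: print('spot',tri([q1,(s,u.mean()+w[0],v.mean()+w[1])]))
# hob corners by top
for u,v in((223.5,106),(335,106),(336.5,238),(222.5,238)): print(np.round(atz(t,u,v,65),1), np.round(dep(t,u+(4 if u<280 else -4),v+(4 if v<200 else -4)),1))
# probe body depth
print('cap depth t',dep(t,155.4,211.2),'s',dep(s,240.3,326.7))
for n,p in(('c',c),('e',e)): print(np.degrees(np.arctan2(*(p-c)[1::-1])))
E
```

```text
dialc [455.6  16.1 108.9] res [0.01 0.4 ] [-0.49 -0.07]
diale [439.5  28.8 108.2] res [0.01 0.28] [-0.35 -0.05]
dot [473.7  47.4  64.5] res [0.02 0.39] [-0.49 -0.08]
probetop [471.7 320.9 192.5] res [0.03 0.42] [-0.66 -0.1 ]
t 276.22222222222223 142.77777777777777 117
s 182.27480916030535 213.86259541984734 131
spot [677.86310357  30.38908689  73.71890112]
[784.5 181.9  65. ] [773.6 170.4  63.5]
[ 789.5 -133.1   65. ] [ 777.  -121.7   67. ]
[ 417.8 -139.5   65. ] [ 428.5 -128.5   64.6]
[412.  172.8  65. ] [423.2 162.5  62.8]
cap depth t [471.77592568 320.25050949 191.20923702] s [469.82451787 321.85175516 193.4404645 ]
0.0
141.79044249869
```

Both views agree. The dial is at about (455.6, 16.1) with its bar top at z 109, and the pointer is about 82° anticlockwise of the dot. The test spot is at about (678, 30, 74) and the probe top at (472, 321, 192). Next I'll work out the wrist camera offset and the first move.

```bash
cat >> h.py <<'E'
from scipy.spatial.transform import Rotation as Ro
def pose():
    o=bot.get_obs();return np.array(o['tool_pos']),Ro.from_euler('xyz',o['tcp_rot']).as_matrix(),o
def move(p,yaw_deg=None):
    t,R,o=pose();d=R.T@(np.array(p,float)-t);y=np.degrees(np.arctan2(R[1,0],R[0,0]))
    s=0 if yaw_deg is None else -((yaw_deg-y+180)%360-180)
    print('move',np.round(d,1),'spin',round(s,1),'| now',np.round(t,1),np.round(np.degrees(o['tcp_rot']),2),'F',np.round(o['contact_force'],2),'w',round(o['grip_width'],1),'t',o['time'],'q6',round(o['joint_positions'][5],2))
E
python3 - <<'E'
from h import *
t,R,o=pose();c=load('wrist0');T=c['camera_from_world'];oc=-T[:3,:3].T@T[:3,3]
print('cam in tool',R.T@(oc-t),'axis',R.T@T[2,:3],'right',R.T@T[0,:3])
move([455.6,16.1,240],141.8)
E
```

```text
cam in tool [  69.46812078   -0.42313604 -159.20103769] axis [-0.26145473  0.00098497  0.96521524] right [-4.61993985e-04  9.99999237e-01 -1.14561348e-03]
move [ 438.3 -399.4  -13.3] spin -123.8 | now [ 162.  -499.   226.2] [-1.7993e+02 -1.0000e-02  1.7980e+01] F [-0.12  0.7  -0.05] w 91.9 t 0.15 q6 -0.15
```

{"api": "carry_out", "payload": {"motion": [[0, 40, -36, -13, -10], [0, 85, -78, -13, -20], [0, 130, -120, -13, -31], [0, 172, -158, -13, -41], [0, 218, -198, -13, -52], [0, 262, -239, -13, -62], [0, 306, -280, -13, -73], [0, 350, -320, -13, -83], [0, 395, -360, -13, -94], [0, 438, -399, -13, -104]]}}

```text
time: 1.4
tool_pos: [456.1, 17.6, 239.7]
tcp_rot: [3.141, -0.001, 2.135]
contact_force: [1.1, -1.1, 0.9]
grip_width: 91.2
```

```bash
python3 - <<'E'
from h import *
move([455.6,16.1,240],141.8)
cap('wrist','wrist1')
E
```

```text
move [-1.  -1.3 -0.3] spin -19.5 | now [456.1  17.6 239.7] [ 1.7997e+02 -5.0000e-02  1.2235e+02] F [ 1.06 -1.12  0.94] w 91.2 t 1.4 q6 -0.69
```

View pics/wrist1.png

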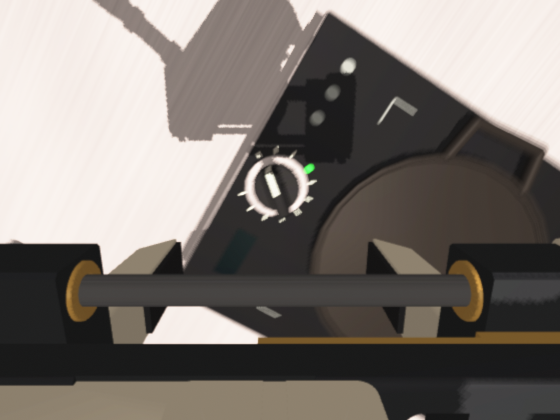

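The wrist view shows the dial at (277,186) and the dot at (309,169). I'll enlarge it for a finer estimate.

```bash
python3 - <<'E'
from h import *
crop('wrist1',230,140,330,230,8,'w1dial')
E
```

```text
(no output)
```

View pics/w1dial.png

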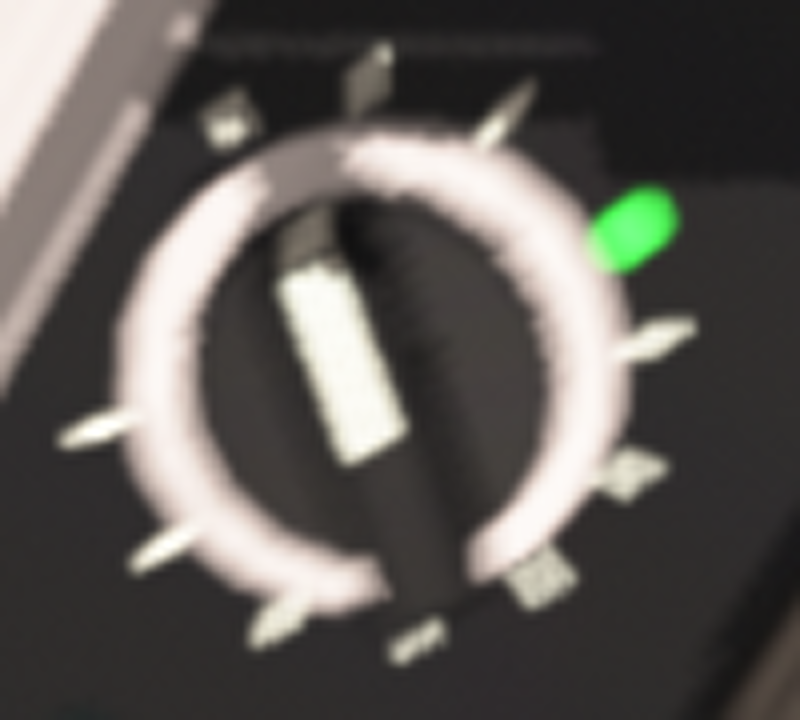

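```bash
python3 - <<'E'
from h import *
w=load('wrist1')
f=lambda x,y:((x+.5)/8+229.5,(y+.5)/8+139.5)
c=atz(w,*f(375,447),109);e=atz(w,*f(307,270),109);g=atz(w,*f(637,228),65)
print(c,e,g,'ring@66',atz(w,*f(373,370),66),'@73',atz(w,*f(373,370),73))
print('ptr',np.degrees(np.arctan2(*(e-c)[1::-1])),np.hypot(*(e-c)[:2]),'dot',np.degrees(np.arctan2(*(g-c)[1::-1])),np.hypot(*(g-c)[:2]))
for p in([455.6,16.1],): print(np.degrees(np.arctan2(*(g[:2]-p)[::-1])),np.hypot(*(g[:2]-p)))
t=load('top0');s=load('side0')
pt=lambda x,y,u0,v0,k: ((x+.5)/k+u0-.5,(y+.5)/k+v0-.5)
print('tri c',tri([(t,*pt(362,245,240,195,9)),(s,*pt(383,308,240,180,9)),(w,*f(375,447))]),tri([(t,*pt(362,245,240,195,9)),(w,*f(375,447))]))
print('tri g',tri([(t,*pt(262,193,240,195,9)),(w,*f(637,228))]))
E
```

```text
[456.36965438  19.66456878 109.        ] [439.83686644  32.16456202 109.        ] [474.56837624  51.35818114  65.        ] ring@66 [456.64614883  19.29805388  66.        ] @73 [455.82767705  20.51015672  73.        ]
ptr 142.90806103979642 20.7263819394105 dot 60.13521810638296 36.54693614495273
61.72041041105399 40.03671607984408
tri c [455.74509653  17.71488927 109.82290064] [458.00425475  16.47979455  93.57027798]
tri g [477.31541861  49.00185466  43.58650587]
```

{"api": "carry_out", "payload": {"motion": [[0, -1, -1, 0, -10], [0, -1, -1, 0, -20], [0, -1, -1, 0, -20], [0, -1, -1, 0, -20]]}}

```text
time: 1.95
tool_pos: [458.1, 21.4, 239.6]
tcp_rot: [3.137, -0.001, 2.491]
contact_force: [0.3, -0.5, -0.1]
grip_width: 92.0
```

```bash
python3 - <<'E'
from h import *
move([455.6,16.1,240],141.8)
cap('wrist','wrist2');crop('wrist2',230,140,330,230,8,'w2dial')
E
```

```text
move [-1.2 -5.7 -0.4] spin 0.9 | now [458.1  21.4 239.6] [ 1.7972e+02 -8.0000e-02  1.4272e+02] F [ 0.29 -0.53 -0.08] w 92.0 t 1.95 q6 -1.05
```

View pics/w2dial.png

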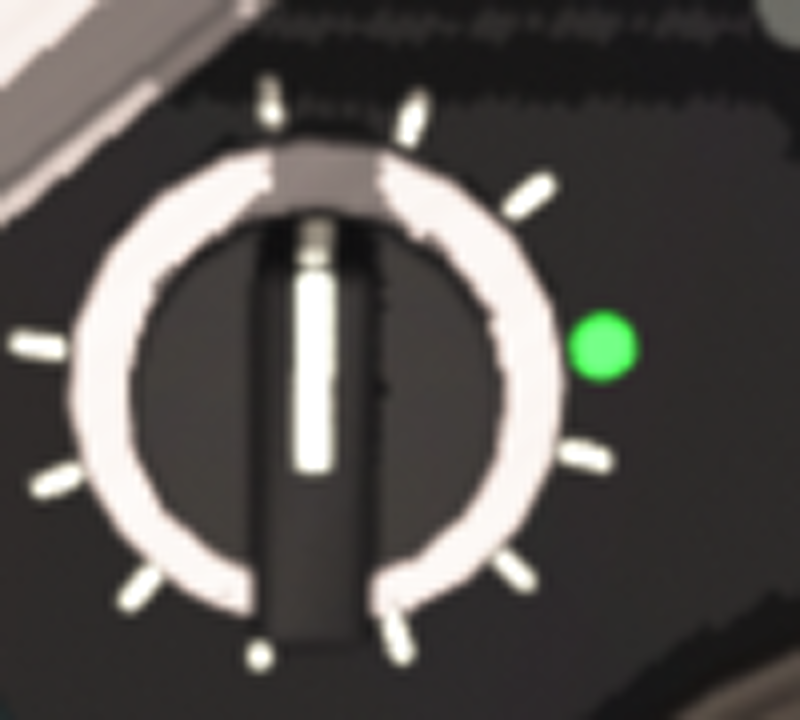

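```bash
python3 - <<'E'
from h import *
w=load('wrist2')
f=lambda x,y:((x+.5)/8+229.5,(y+.5)/8+139.5)
c=atz(w,*f(313,472),109);e=atz(w,*f(315,270),109);g=atz(w,*f(603,347),65)
r=atz(w,*f(316,381),68)
print(c,e,g,r)
A=lambda a,b:(np.degrees(np.arctan2(*(b-a)[1::-1])),np.hypot(*(b-a)[:2]))
print('ptr',A(c,e),'dot',A(c,g),A(r,g))
t=load('top0');s=load('side0')
pt=lambda x,y,u0,v0,k: ((x+.5)/k+u0-.5,(y+.5)/k+v0-.5)
print('tri c',tri([(t,*pt(362,245,240,195,9)),(s,*pt(383,308,240,180,9)),(w,*f(313,472))]))
print('tri g',tri([(t,*pt(262,193,240,195,9)),(s,*pt(281,513,240,180,9)),(w,*f(603,347))]))
move([456,17,150],142.2)
E
```

```text
[455.88033393  17.13875748 109.        ] [438.4224408   30.82252794 109.        ] [473.34622358  48.36344999  65.        ] [454.71543616  17.92176346  68.        ]
ptr (np.float64(141.91009488311516), np.float64(22.181605141623066)) dot (np.float64(60.77903259295542), np.float64(35.777628818649795)) (np.float64(58.53271696229516), np.float64(35.690370115658105))
tri c [455.63286974  16.61384604 109.26778311]
tri g [473.59402423  47.84537502  64.86279904]
move [-1.  -5.2 89.6] spin 0.6 | now [458.1  21.4 239.6] [ 1.7971e+02 -7.0000e-02  1.4275e+02] F [ 0.08  0.83 -0.6 ] w 91.9 t 2.0 q6 -1.05
```

```bash
python3 - <<'E'
from h import *
move([455.6,17,84],141.9)
E
```

```text
move [ -0.8  -5.8 155.6] spin 0.9 | now [458.1  21.4 239.6] [ 1.7971e+02 -7.0000e-02  1.4275e+02] F [ 0.08  0.83 -0.6 ] w 91.9 t 2.0 q6 -1.05
```

{"api": "carry_out", "payload": {"motion": [[0, -1, -6, 30, 1], [0.3, -1, -6, 65, 1], [0.4, -1, -6, 100, 1], [0.5, -1, -6, 130, 1], [0.5, -1, -6, 145, 1], [0.5, -1, -6, 150, 1], [0.5, -1, -6, 150, 1]]}}

```text
time: 2.88
tool_pos: [455.7, 16.6, 89.8]
tcp_rot: [3.137, -0.001, 2.473]
contact_force: [0.3, -0.1, -0.3]
grip_width: 46.6
```

```bash
python3 - <<'E'
from h import *
move([455.6,17,84],141.9)
cap('wrist','wrist3')
E
```

```text
move [0.4 0.2 5.8] spin -0.2 | now [455.7  16.6  89.8] [ 1.7971e+02 -7.0000e-02  1.4170e+02] F [ 0.26 -0.06 -0.33] w 46.6 t 2.875 q6 -1.04
```

View pics/wrist3.png

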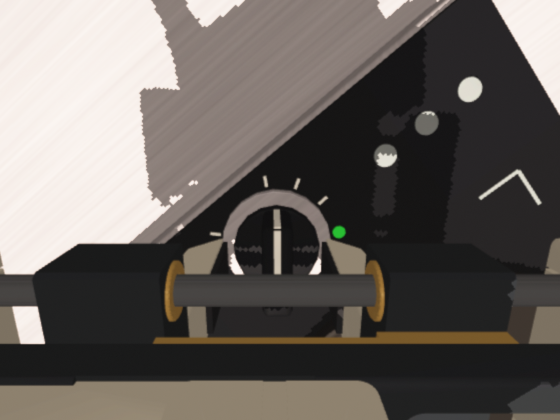

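The bar at (277,245) sits centred between the fingers at (225) and (325). I'll lower slightly and close.

{"api": "carry_out", "payload": {"motion": [[0.5, 0, 0, 5, 0], [0.7, 0, 0, 5, 0], [0.85, 0, 0, 5, 0], [0.95, 0, 0, 5, 0], [0.95, 0, 0, 5, 0], [0.95, 0, 0, 5, 0], [0.95, 0, 0, 5, 0]]}}

```text
time: 3.8
tool_pos: [456.7, 17.2, 85.3]
tcp_rot: [3.134, 0.0, 2.473]
contact_force: [3.0, 4.8, -0.5]
grip_width: 13.9
```

```bash
python3 - <<'E'
from h import *
move([455.6,17,84],60.2);print(bot.get_obs()['moment'])
E
```

```text
move [ 0.7 -0.9  1.3] spin 81.5 | now [456.7  17.2  85.3] [179.59   0.   141.7 ] F [ 2.98  4.79 -0.5 ] w 13.9 t 3.8 q6 -1.04
[ 0.67545895 -0.46428542 -0.01873374]
```

{"api": "carry_out", "payload": {"motion": [[0.95, 0, 0, 0, 9], [0.95, 0, 0, 0, 18], [0.95, 0, 0, 0, 27], [0.95, 0, 0, 0, 36], [0.95, 0, 0, 0, 45], [0.95, 0, 0, 0, 54], [0.95, 0, 0, 0, 63], [0.95, 0, 0, 0, 72], [0.95, 0, 0, 0, 80], [0.95, 0, 0, 0, 81.5]]}}

```text
time: 5.05
tool_pos: [455.3, 17.0, 85.3]
tcp_rot: [-3.14, -0.005, 1.051]
contact_force: [-4.9, -1.7, 5.6]
grip_width: 13.8
```

{"api": "carry_out", "payload": {"motion": [[0.95, 0, 0, 0, 0], [0.95, 0, 0, 0, 0]]}}

```text
time: 5.3
tool_pos: [455.2, 17.0, 85.3]
tcp_rot: [-3.14, -0.005, 1.052]
contact_force: [-1.8, -0.5, 2.5]
grip_width: 13.9
```

```bash
python3 - <<'E'
from h import *
move([455.6,17,84],60.2);cap('wrist','wrist4')
cap('top','top4');cap('side','side4')
crop('top4',240,195,320,250,9,'top4dial')
crop('side4',240,180,320,250,9,'side4dial')
E
```

```text
move [0.2 0.3 1.3] spin 0.1 | now [455.2  17.   85.3] [-179.92   -0.29   60.28] F [-1.84 -0.45  2.54] w 13.9 t 5.3 q6 0.38
```

View pics/wrist4.png

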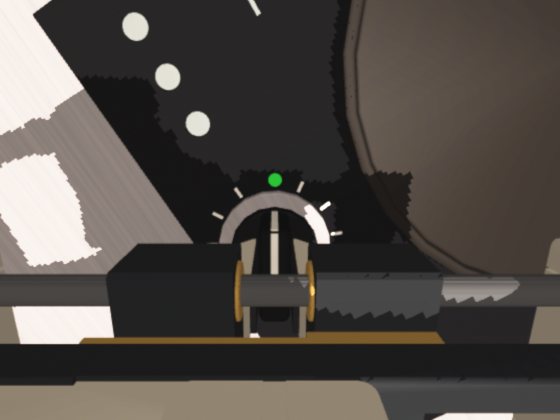

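View pics/side4dial.png

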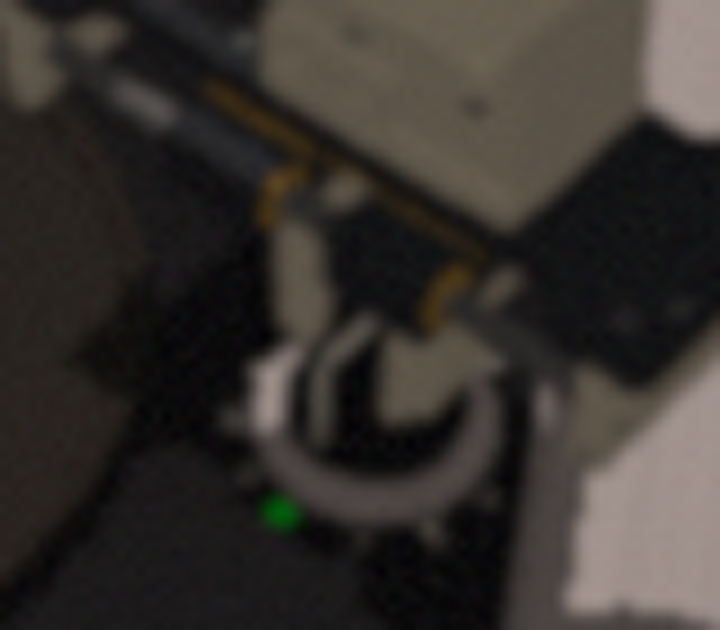

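```bash
python3 - <<'E'
from h import *
crop('wrist4',235,165,315,245,7,'w4dial')
E
```

```text
(no output)
```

View pics/w4dial.png

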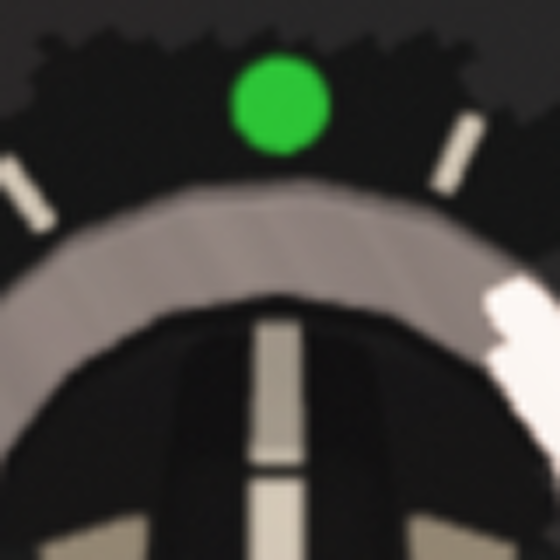

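The pointer (278) and dot (281) line up in the enlarged wrist view, well within 1°. I'll release and lift straight up.

{"api": "carry_out", "payload": {"motion": [[0.8, 0, 0, 0, 0], [0.5, 0, 0, 0, 0], [0.5, 0, 0, 0, 0], [0.5, 0, 0, -30, 0], [0.4, 0, 0, -90, 0], [0.2, 0, 0, -150, 0], [0, 0, 0, -170, 0], [0, 0, 0, -170, 0], [0, 0, 0, -170, 0]]}}

```text
time: 6.58
tool_pos: [454.3, 16.3, 253.9]
tcp_rot: [-3.138, -0.004, 1.052]
contact_force: [0.4, -0.0, -0.5]
grip_width: 89.4
```

```bash
python3 - <<'E'
from h import *
move([471,321,280],90);cap('wrist','wrist5');crop('wrist5',220,140,330,230,7,'w5dial')
E
```

```text
move [ 272.9 -136.8  -24.4] spin -29.7 | now [454.3  16.3 253.9] [-179.79   -0.25   60.25] F [ 0.4  -0.02 -0.53] w 89.4 t 6.575 q6 0.38
```

View pics/w5dial.png

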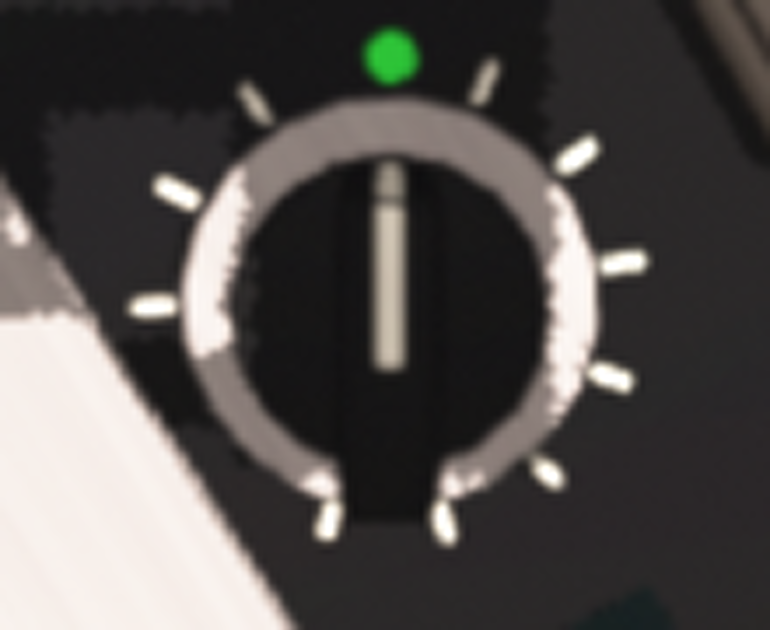

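The dial points exactly at the dot: the line is at x=390 and the dot at x=391 in the crop. Now to the probe.

{"api": "carry_out", "payload": {"motion": [[0, 35, -17, -15, -5], [0, 75, -38, -24, -10], [0, 115, -58, -24, -15], [0, 155, -78, -24, -20], [0, 195, -98, -24, -25], [0, 240, -120, -24, -30], [0, 273, -137, -24, -30], [0, 273, -137, -24, -30], [0, 273, -137, -24, -30]]}}

```text
time: 7.75
tool_pos: [470.5, 320.5, 278.0]
tcp_rot: [-3.138, -0.004, 1.575]
contact_force: [-0.1, -0.1, -0.4]
grip_width: 91.7
```

```bash
python3 - <<'E'
from h import *
move([471,321,280],90);cap('wrist','wrist6')
E
```

```text
move [ 0.5  0.5 -2. ] spin 0.3 | now [470.5 320.5 278. ] [-179.78   -0.23   90.25] F [-0.14 -0.1  -0.38] w 91.7 t 7.75 q6 0.46
```

View pics/wrist6.png

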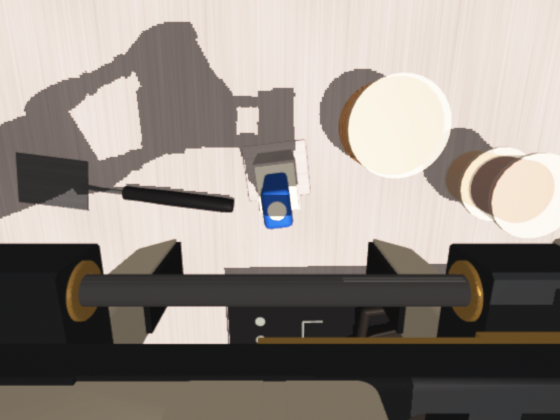

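```bash
python3 - <<'E'
from h import *
crop('wrist6',235,130,325,240,5,'w6p')
E
```

```text
(no output)
```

View pics/w6p.png

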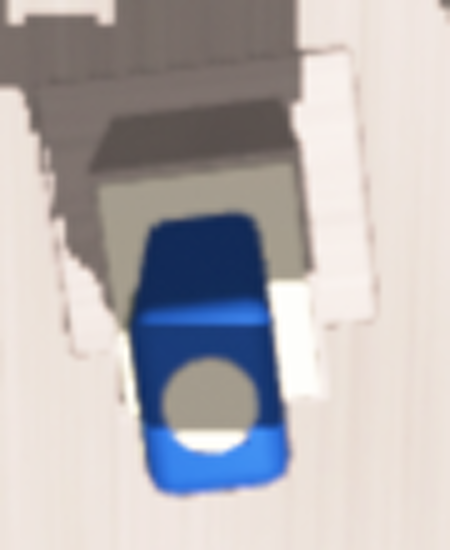

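```bash
python3 - <<'E'
from h import *
w=load('wrist6')
f=lambda x,y:((x+.5)/5+234.5,(y+.5)/5+129.5)
P=lambda x,y,z:atz(w,*f(x,y),z)
ang=lambda a,b:np.degrees(np.arctan2(*(b-a)[1::-1]))
a,b,c,d=P(135,322,192),P(268,312,192),P(290,470,192),P(150,490,192)
print('top',ang(a,b),ang(d,c),ang(a,d),ang(b,c),(a+b+c+d)/4,np.linalg.norm(b-a),np.linalg.norm(c-b))
print('plate y',ang(P(345,48,6),P(378,320,6)),'flange front',ang(P(96,183,112),P(298,160,112)))
print('cap',P(210,405,192), 'tri',tri([(w,*f(210,405)),(load('top0'),155.0,210.7),(load('side0'),240-.0,326.2)]))
E
```

```text
top 4.680125739065533 8.838155068633199 -85.33321359110913 -81.43233700714953 [471.30092281 321.85309105 192.        ] 19.56188036297404 24.551751258250658
plate y -81.49316373369038 flange front 6.766770720036957
cap [471.19048443 321.01143098 192.        ] tri [471.56189264 320.87825272 192.41025647]
```

```bash
python3 - <<'E'
from h import *
move([471.4,321.1,136],97.5)
E
```

```text
move [  0.3   1.2 142.5] spin -7.3 | now [470.7 320.2 278.5] [-179.82   -0.26   90.21] F [-0.48 -0.49  0.23] w 91.8 t 7.8 q6 0.46
```

{"api": "carry_out", "payload": {"motion": [[0, 0, 1, 20, -3.5], [0, 0.3, 1.2, 50, -7.3], [0, 0.3, 1.2, 80, -7.3], [0.2, 0.3, 1.2, 110, -7.3], [0.3, 0.3, 1.2, 130, -7.3], [0.4, 0.3, 1.2, 142, -7.3], [0.4, 0.3, 1.2, 142, -7.3], [0.4, 0.3, 1.2, 142, -7.3]]}}

```text
time: 8.8
tool_pos: [472.0, 321.1, 137.4]
tcp_rot: [-3.141, -0.005, 1.701]
contact_force: [1.4, -0.7, 0.8]
grip_width: 55.2
```

```bash
python3 - <<'E'
from h import *
move([471.4,321.1,136],97.5);cap('wrist','wrist7')
E
```

```text
move [ 0.1 -0.6  1.4] spin -0.0 | now [472.  321.1 137.4] [-179.94   -0.3    97.48] F [ 1.42 -0.7   0.78] w 55.2 t 8.8 q6 0.33
```

View pics/wrist7.png

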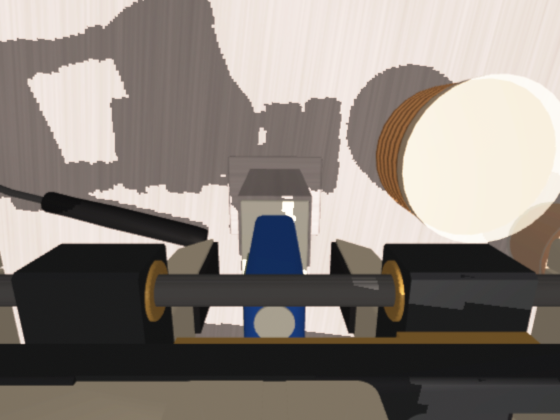

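Well aligned: the probe (274) is centred between the fingers and the stand plate is square in view. I'll close on it.

{"api": "carry_out", "payload": {"motion": [[0.55, 0, -0.3, 0, 0], [0.65, 0, -0.3, 0, 0], [0.75, 0, -0.3, 0, 0], [0.85, 0, -0.3, 0, 0], [0.9, 0, -0.3, 0, 0], [0.9, 0, -0.3, 0, 0], [0.9, 0, -0.3, 0, 0]]}}

```text
time: 9.72
tool_pos: [471.7, 321.2, 137.6]
tcp_rot: [-3.141, -0.005, 1.702]
contact_force: [-0.5, -0.2, 1.3]
grip_width: 21.6
```

```bash
python3 - <<'E'
from h import *
move([471.4,321.1,137],97.5)
E
```

```text
move [-0.  -0.4  0.6] spin -0.0 | now [471.7 321.2 137.6] [-179.96   -0.31   97.5 ] F [-0.48 -0.24  1.32] w 21.6 t 9.725 q6 0.33
```

```bash
python3 - <<'E'
from h import *
move([471.7,321.2,272],97.5)
E
```

```text
move [ 8.000e-01 -1.000e-01 -1.344e+02] spin -0.0 | now [471.7 321.2 137.6] [-179.96   -0.31   97.5 ] F [-0.48 -0.24  1.32] w 21.6 t 9.725 q6 0.33
```

{"api": "carry_out", "payload": {"motion": [[0.9, 0, 0, -8, 0], [0.9, 0.2, 0, -22, 0], [0.9, 0.3, 0, -40, 0], [0.9, 0.4, 0, -60, 0], [0.9, 0.5, 0, -80, 0], [0.9, 0.7, 0, -100, 0], [0.9, 0.8, 0, -120, 0], [0.9, 0.8, 0, -134, 0], [0.9, 0.8, 0, -134, 0], [0.9, 0.8, 0, -134, 0]]}}

```text
time: 10.98
tool_pos: [471.5, 321.1, 270.9]
tcp_rot: [-3.14, -0.005, 1.702]
contact_force: [-0.2, 0.6, -1.1]
grip_width: 22.0
```

```bash
python3 - <<'E'
from h import *
move([678,30,272],97.5);cap('wrist','wrist8');cap('side','side8');cap('top','top8')
E
```

```text
move [-315.5  166.7   -3. ] spin -0.0 | now [471.5 321.1 270.9] [-179.89   -0.29   97.49] F [-0.18  0.57 -1.06] w 22.0 t 10.975 q6 0.33
```

View pics/side8.png

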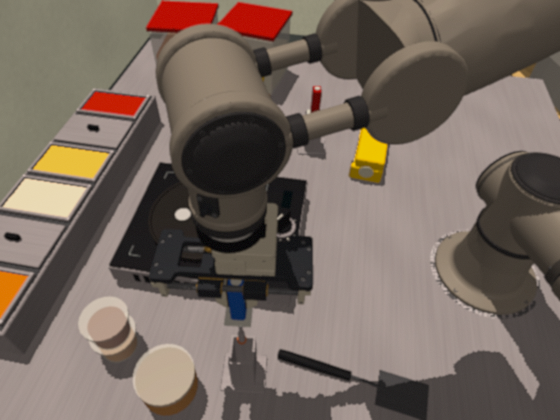

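View pics/wrist8.png

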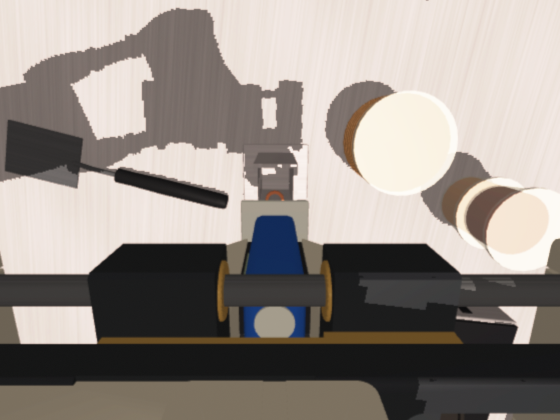

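The probe is held upright and clear of the stand. I'll carry it over to the griddle spot.

{"api": "carry_out", "payload": {"motion": [[0.9, -15, 8, -3, 0], [0.9, -45, 24, -3, 0], [0.9, -85, 45, -3, 0], [0.9, -125, 66, -3, 0], [0.9, -165, 87, -3, 0], [0.9, -205, 108, -3, 0], [0.9, -245, 129, -3, 0], [0.9, -280, 148, -3, 0], [0.9, -303, 160, -3, 0], [0.9, -315, 167, -3, 0]]}}

```text
time: 12.38
tool_pos: [678.8, 28.0, 271.1]
tcp_rot: [-3.138, -0.005, 1.699]
contact_force: [-0.4, -0.5, -0.9]
grip_width: 22.1
```

{"api": "carry_out", "payload": {"motion": [[0.9, 0, 0, 10, 0], [0.9, 0, 0, 20, 0], [0.9, 0, 0, 30, 0], [0.9, 0, 0, 30, 0], [0.9, 0, 0, 30, 0]]}}

```text
time: 13.0
tool_pos: [678.7, 28.6, 241.5]
tcp_rot: [-3.139, -0.005, 1.7]
contact_force: [0.4, -0.5, -1.3]
grip_width: 21.9
```

```bash
python3 - <<'E'
from h import *
move([678,30,226],97.5);cap('wrist','wrist9');cap('side','side9');cap('top','top9')
crop('side9',140,150,260,250,6,'s9');crop('wrist9',220,120,330,240,5,'w9');crop('top9',240,100,320,190,7,'t9')
E
```

```text
move [ 1.4 -0.5 15.5] spin -0.1 | now [678.7  28.6 241.5] [-179.84   -0.26   97.41] F [ 0.41 -0.55 -1.27] w 21.9 t 13.0 q6 -0.2
```

View pics/s9.png

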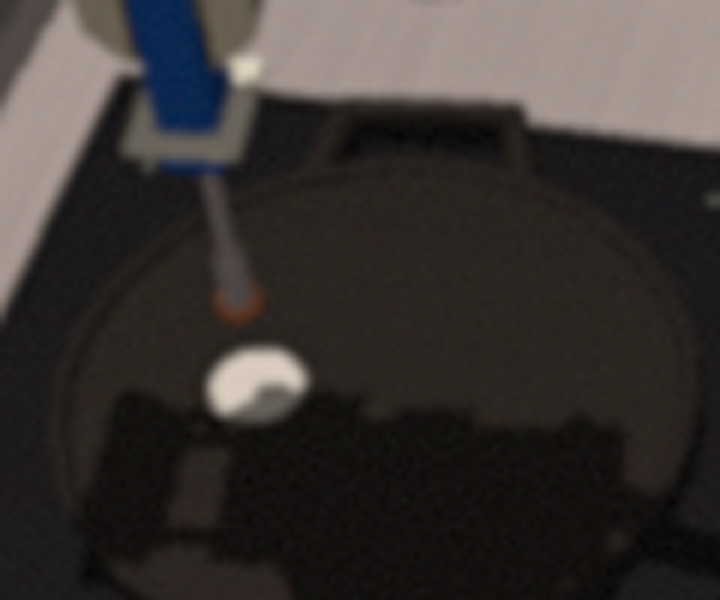

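View pics/wrist9.png

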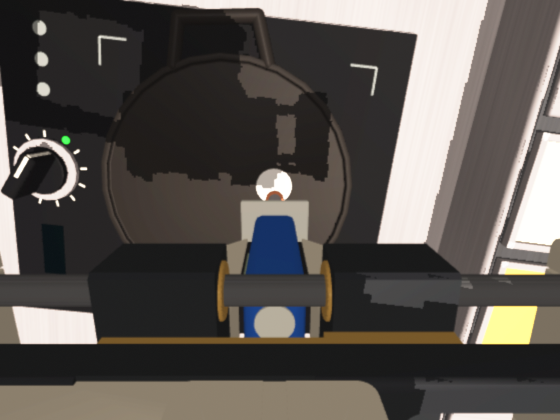

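View pics/w9.png

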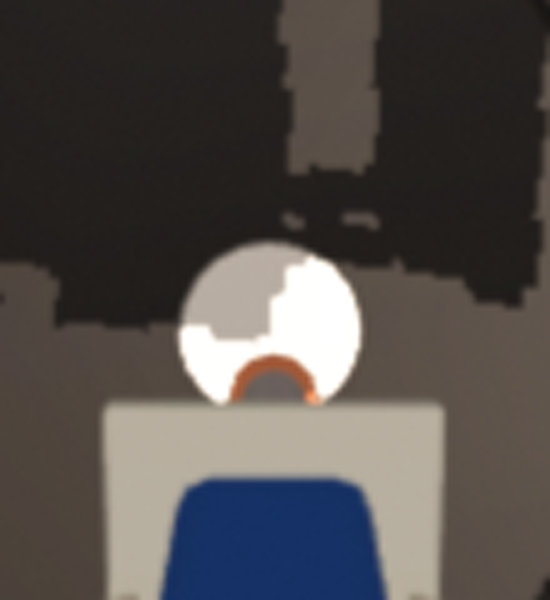

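View pics/t9.png

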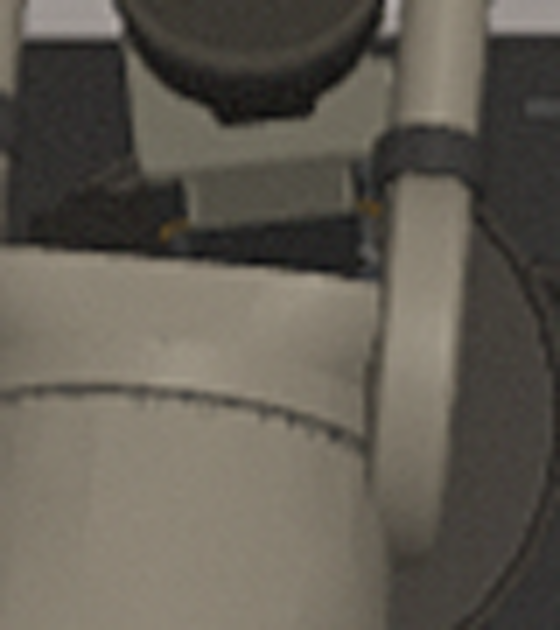

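```bash
python3 - <<'E'
from h import *
w=load('wrist9');s=load('side9');s0=load('side0');t0=load('top0')
f=lambda x,y:((x+.5)/5+219.5,(y+.5)/5+119.5)
g=lambda x,y:((x+.5)/6+139.5,(y+.5)/6+149.5)
sw=f(270,333);ss=g(257,385);st=(276.22,142.78)
print('spot w',atz(w,*sw,75),'s',atz(s,*ss,75),'t',atz(t0,*st,75))
print('tri',tri([(w,*sw),(s,*ss),(t0,*st)]),tri([(w,*sw),(s,*ss)]))
t,R,o=pose();tip=t+R[:,2]*125.6
print('tip pred',tip,'proj side crop',(proj(s,tip)-[139.5,149.5])*6-.5,'wrist',(proj(w,tip)-[219.5,119.5])*5-.5)
# foot ring silhouettes
for z in (0,):
    a=np.linspace(0,2*np.pi,60);P=[tip+R@[8*np.cos(x),8*np.sin(x),0] for x in a]
    q=np.array([(proj(w,p)-[219.5,119.5])*5-.5 for p in P]);print('wrist foot extents',q.min(0),q.max(0))
    q=np.array([(proj(s,p)-[139.5,149.5])*6-.5 for p in P]);print('side foot ext',q.min(0),q.max(0))
m=np.array([678,30,75]);P=[m+[17*np.cos(x),17*np.sin(x),0] for x in a]
q=np.array([(proj(w,p)-[219.5,119.5])*5-.5 for p in P]);print('wrist spot ext',q.min(0),q.max(0))
q=np.array([(proj(s,p)-[139.5,149.5])*6-.5 for p in P]);print('side spot ext',q.min(0),q.max(0))
E
```

```text
spot w [676.61283231  30.95517295  75.        ] s [676.44620486  31.03132396  75.        ] t [678.17968087  30.48387951  75.        ]
tri [677.13540607  30.69323106  74.78604924] [676.57872403  30.88040759  74.7687766 ]
tip pred [678.48527531  28.79235166 116.05138896] proj side crop [237.2163963  305.81960315] wrist [278.27716251 395.22940082]
wrist foot extents [231.49895891 349.47307882] [325.05328316 440.27137719]
side foot ext [214.74817626 289.50235088] [259.6257873 322.3146314]
wrist spot ext [188.85564296 251.58629405] [364.12450227 423.44017943]
side spot ext [207.62103705 347.88821486] [299.94399966 417.51018176]
```

```bash
python3 - <<'E'
from h import *
move([677.6,31.4,206.5],97.4)
E
```

```text
move [ 3.1 -0.8 35.2] spin -0.0 | now [678.9  28.3 241.6] [-179.86   -0.26   97.38] F [-1.15  0.14 -0.57] w 22.0 t 13.15 q6 -0.2
```

{"api": "carry_out", "payload": {"motion": [[0.9, 3, -0.8, 8, 0], [0.9, 3, -0.8, 18, 0], [0.9, 3, -0.8, 27, 0], [0.9, 3, -0.8, 32, 0], [0.9, 3, -0.8, 35, 0], [0.9, 3, -0.8, 35, 0], [0.9, 3, -0.8, 35, 0]]}}

```text
time: 14.02
tool_pos: [677.8, 31.3, 207.1]
tcp_rot: [-3.14, -0.004, 1.7]
contact_force: [-0.8, 0.2, -0.8]
grip_width: 21.4
```

```bash
python3 - <<'E'
from h import *
move([677.6,31.4,206.5],97.4);cap('wrist','wrist10');cap('side','side10')
crop('side10',150,170,230,240,8,'s10');crop('wrist10',230,140,320,220,8,'w10')
E
```

```text
move [ 0.1 -0.1  0.6] spin -0.0 | now [677.8  31.3 207.1] [-179.91   -0.25   97.38] F [-0.82  0.22 -0.82] w 21.4 t 14.025 q6 -0.2
```

View pics/s10.png

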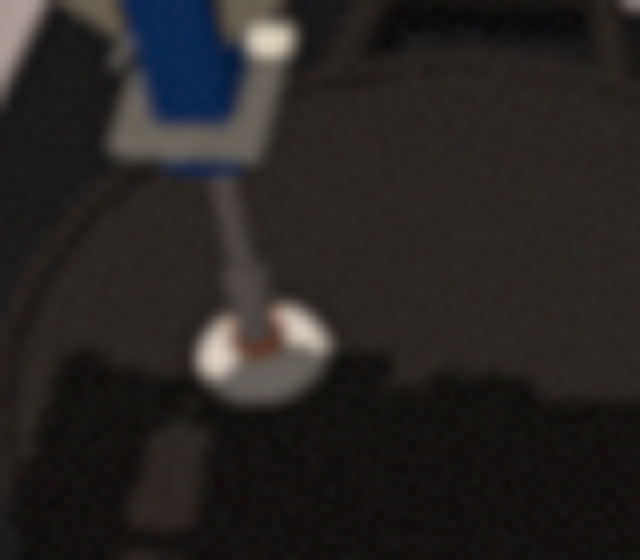

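View pics/w10.png

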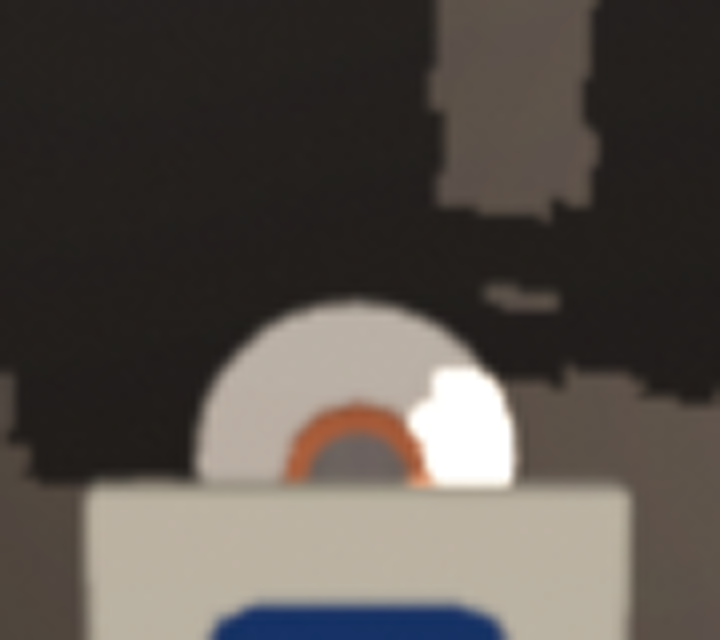

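```bash
python3 - <<'E'
from h import *
from scipy.optimize import least_squares
w=load('wrist10');s=load('side10')
fw=lambda p:(proj(w,p)-[229.5,139.5])*8-.5
fs=lambda p:(proj(s,p)-[149.5,169.5])*8-.5
a=np.linspace(0,2*np.pi,180)
def ext(F,xy,z,r):
    q=np.array([F([xy[0]+r*np.cos(x),xy[1]+r*np.sin(x),z]) for x in a]);return q[:,0].min(),q[:,0].max(),q[:,1].min(),q[:,1].max()
e=lambda p:np.array(ext(fw,p,75,17))[:3]-[195,517,298]
r=least_squares(e,[677,31]);print('spot wrist',r.x,r.fun)
e=lambda p:np.array(ext(fs,p,75,17))[[0,1,3]]-[193,335,408]
r=least_squares(e,[677,31]);print('spot side',r.x,r.fun)
t,R,o=pose();print(t)
for z in(80,81.5):
    e=lambda p:np.array(ext(fw,p,z,8))[:3]-[284,434,402]
    r=least_squares(e,[677,31]);print(z,'foot wrist',r.x,r.fun)
    e=lambda p:np.array(ext(fs,p,z,8))[[0,1,3]]-[234,283,359]
    r=least_squares(e,[677,31]);print(z,'foot side',r.x,r.fun)
E
```

```text
spot wrist [676.55873165  32.03958963] [ 5.15386172 -5.151827   -0.15082126]
spot side [675.22857715  33.59049916] [ 9.24178704 -9.27903174  0.28259296]
[677.73360976  31.31071802 207.08584253]
80 foot wrist [677.0614535   30.73602073] [ 0.55164366 -0.55153922 -0.00784971]
80 foot side [677.48665717  29.41233697] [-4.57668474  4.58537526 -0.06706642]
81.5 foot wrist [677.02062592  31.05862235] [ 0.16275089 -0.16271992 -0.00232789]
81.5 foot side [676.86933199  30.58144779] [-4.63691485  4.64573819 -0.06809039]
```

{"api": "carry_out", "payload": {"motion": [[0.9, 0.7, -0.5, 2, 0], [0.9, 0.7, -0.5, 4, 0], [0.9, 0.7, -0.5, 4, 0]]}}

```text
time: 14.5
tool_pos: [677.0, 32.0, 202.8]
tcp_rot: [-3.139, -0.004, 1.7]
contact_force: [1.0, 0.1, -0.1]
grip_width: 21.8
```

```bash
cat >> h.py <<'E'
def avg(n=16):
    L=[]
    for i in range(n):
        c=bot.capture('wrist');o=bot.get_obs();L.append(np.r_[o['contact_force'],o['tool_pos'],o['tau'][:5]])
    L=np.array(L);print('F',np.round(L[:,:3].mean(0),2),'sd',np.round(L[:,:3].std(0),2),'pos',np.round(L[:,3:6].mean(0),2),'sd',np.round(L[:,3:6].std(0),2),'tau',np.round(L[:,6:].mean(0),3),o['time'])
E
python3 - <<'E'
from h import *
avg();move([677.2,32,195.6],97.4)
E
```

```text
F [-0.17  0.18 -0.98] sd [0.54 0.46 0.52] pos [677.15  31.94 203.08] sd [0.03 0.01 0.05] tau [ 2.0000e-03 -6.0022e+01 -2.6048e+01  9.2000e-02  6.4000e-02] 15.3
move [0.  0.1 7.5] spin -0.0 | now [677.1  32.  203.1] [-179.9    -0.25   97.38] F [ 0.6   0.33 -0.83] w 21.5 t 15.3 q6 -0.2
```

{"api": "carry_out", "payload": {"motion": [[0.9, 0, 0, 1, 0], [0.9, 0, 0, 2, 0], [0.9, 0, 0, 3, 0], [0.9, 0, 0, 4, 0], [0.9, 0, 0, 4, 0]]}}

```text
time: 15.92
tool_pos: [677.1, 31.9, 199.2]
tcp_rot: [-3.14, -0.004, 1.7]
contact_force: [-0.8, -0.1, 1.5]
grip_width: 21.8
```

```bash
python3 - <<'E'
from h import *
avg()
E
```

```text
F [-0.52 -0.03  0.97] sd [0.44 0.45 0.56] pos [677.12  31.96 199.12] sd [0.01 0.01 0.06] tau [ 1.1000e-02 -5.8833e+01 -2.5618e+01  1.2400e-01 -2.1600e-01] 16.725
```

Contact force changed by 1.95 N, which means about 1.8 mm of spring travel. Geometry gives 1.5 mm. I'll press about 3.4 mm further.

{"api": "carry_out", "payload": {"motion": [[0.9, 0, 0, 1, 0], [0.9, 0, 0, 2, 0], [0.9, 0, 0, 3, 0], [0.9, 0, 0, 3.4, 0], [0.9, 0, 0, 3.4, 0], [0.9, 0, 0, 3.4, 0]]}}

```text
time: 17.48
tool_pos: [677.1, 32.0, 195.7]
tcp_rot: [-3.14, -0.004, 1.7]
contact_force: [-0.7, -0.3, 2.3]
grip_width: 21.7
```

```bash
python3 - <<'E'
from h import *
avg(40);cap('wrist','wrist11');cap('side','side11');cap('top','top11')
crop('side11',150,170,230,240,8,'s11');crop('wrist11',230,140,320,220,8,'w11')
move([677.1,32,195.6],97.4)
E
```

```text
F [-0.75 -0.15  2.11] sd [0.42 0.55 0.49] pos [677.13  31.96 195.68] sd [0.01 0.01 0.02] tau [  0.097 -58.31  -25.316   0.183  -0.268] 19.475
move [ 0.  -0.   0.1] spin -0.0 | now [677.1  32.  195.7] [-179.91   -0.25   97.38] F [-0.   -0.23  2.3 ] w 22.2 t 19.625 q6 -0.2
```

View pics/s11.png

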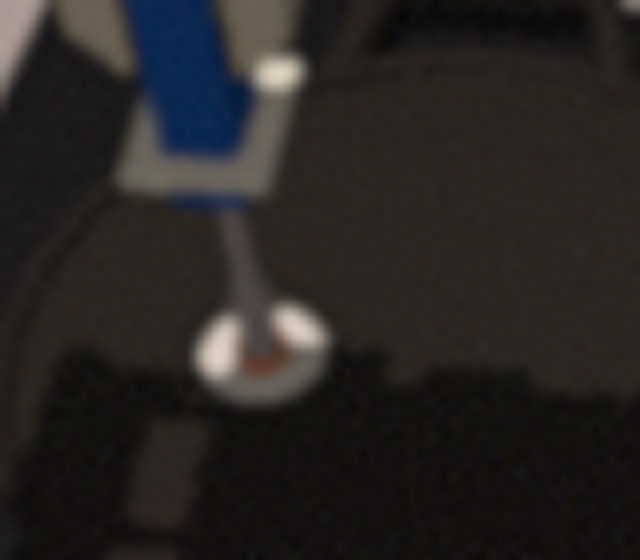

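View pics/w11.png

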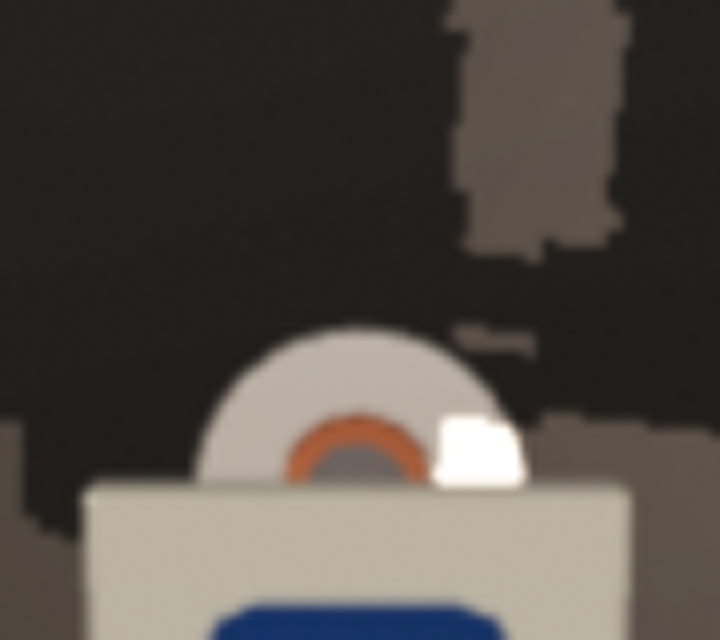

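View pics/wrist11.png

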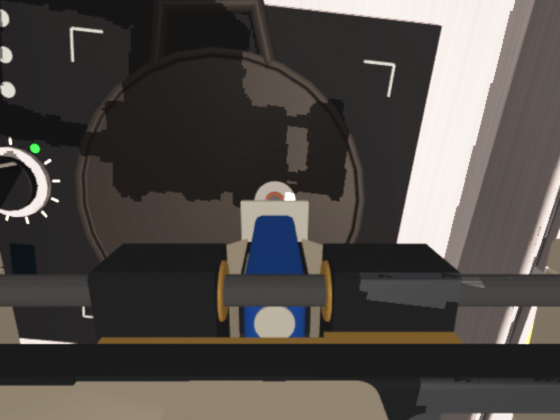

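View pics/side11.png

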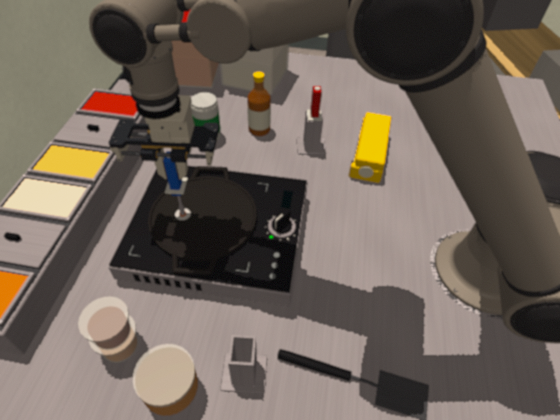

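```bash
python3 - <<'E'
from h import *
w=load('wrist11');t,R,o=pose()
F=lambda p:(proj(w,p)-[229.5,139.5])*8-.5
for d in (0,4,5,6,7):
    e=t+R@[8,0,125.6-d];print(d,F(e)[1])
# subpixel row of foot top edge, near columns 272..276 in both images (orange=R-B)
for tag in('wrist9','wrist10','wrist11'):
    im=load(tag)['color'].astype(float);
    col=im[180:202,273:277].mean(1);print(tag,np.round(col[:,2]).astype(int).tolist())
    print(np.round(col[:,0]-col[:,2]).astype(int).tolist())
E
```

```text
0 395.5692344360998
4 403.76705289247343
5 405.8510208153755
6 407.9490739865646
7 410.06135569060166
wrist9 [229, 230, 230, 230, 230, 230, 232, 249, 254, 253, 228, 96, 55, 63, 80, 92, 92, 93, 93, 97, 112, 138]
[9, 9, 9, 9, 9, 8, 9, 4, 1, 2, 20, 80, 106, 90, 47, 16, 13, 13, 12, 14, 18, 23]
wrist10 [166, 166, 166, 166, 166, 166, 166, 165, 165, 154, 116, 62, 56, 64, 82, 93, 94, 95, 95, 99, 115, 140]
[21, 21, 20, 20, 20, 20, 21, 21, 22, 26, 48, 91, 108, 92, 48, 17, 13, 13, 13, 15, 18, 23]
wrist11 [50, 110, 161, 166, 166, 166, 166, 166, 166, 166, 160, 132, 70, 57, 60, 75, 92, 95, 95, 100, 115, 141]
[8, 16, 20, 21, 21, 21, 21, 21, 21, 22, 24, 38, 81, 107, 102, 68, 21, 14, 14, 15, 18, 23]
```

All checks agree to within about a millimetre, so I'm handing in while holding this pose.

```bash
python3 - <<'E'
from h import *
s0=load('side0')['color'].astype(int);s=load('side11')['color'].astype(int)
for r in((200,240,180,260),(225,270,170,220),(270,215,300,245)): pass
d=np.abs(s0-s).sum(2);print('lug diff',d[245:275,170:220].mean(),'dial px ok',d[215:240,268:298].mean())
print(bot.close_job())
E
```

```text
lug diff 31.98 dial px ok 55.652
the job is handed in; nothing more can be done
None
```

I turned the dial to the green dot, took the blue thermometer out of its stand, and handed the job in while holding it upright on the test spot. It took about 20 s, and no verdict was reported.

- **Dial:** I turned it about 81.5° clockwise. After I let go, the pointer and the dot were in line in the wrist view to within about 1 crop pixel.
- **Position on the spot:** the foot was centred to within about 0.5–1 mm in the wrist and side views. The tool was tilted about 0.25°, and the probe did not shift in the grip.
- **Press depth:** the measurements disagree slightly. The tool height gave 4.9 mm and the foot's shift in the wrist images about 5.0 mm. The force change of about 3.1 N suggested about 6.4 mm, with an uncertainty of about ±0.7 mm. I took it as roughly 5 mm and made no further change.
- **Other objects:** the side view before hand-in showed nothing visibly displaced. A last pixel comparison for griddle movement was inconclusive. However, the spot's outline in the side view was the same before and after pressing, and the sideways force stayed below 1 N.

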